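# Load the vial reader with the push stick and start it

## Task

Load every vial from the sloped track into the vial reader: take them one after another from the track's lower end, lay them lengthwise in the open loading bay, and push them through the guide channel with the push stick until all are wholly under the hood and the front one rests against the end stop. Lay the push stick back on its mat, wholly on it and standing on its underside. Only once all vials are in, press the keys fully down one at a time, first round, then square, then the long bar, letting each spring back; leave the spare objective and the eyepiece caps where they are.

Things in the scene. Friction and masses are not known exactly. Their poses are not given: they have to be found in the camera images.
- reader: Fixed reader. Origin on the worktop under the hood's mouth; x = feed direction, z up. Channel floor 20 mm high, 29 mm wide. x -160 to 0 mm: open loading bay, side lips 8 mm high and 8 mm thick, rear end open. x 0 to 240: white hood (248 long, 64 wide, top 58 mm high; inside 29 wide, 32 high, 10 mm slot in roof; no room for fingers), closed by an end stop at x = 240.
- track: Fixed gravity track; vials lie crosswise on it. Origin on the worktop under the end vial; x uphill (11 deg). End vial rests on 2 posts (14 mm high, at y +-14), axis along track y at x -2, z 42 mm. Surface 50 mm wide, 30 mm high at x = 0. Guide lips (6 mm high, 58 apart) only beyond x = 17: the end vial's flat ends are free. Lift it and the next rolls down within about 1 s.
- vial_1_mid (a point): Middle of a sample vial with screw cap (24 mm diameter, 54 mm long, 33 g, lying); z axis along the vial to its cap. All vials are alike; 3 or 4 are there (None = absent). On the track they touch: grip the end one by its two flat ends, 27 mm from the middle.
- vial_2_mid (a point): Middle of a sample vial with screw cap (24 mm diameter, 54 mm long, 33 g, lying); z axis along the vial to its cap. All vials are alike; 3 or 4 are there (None = absent). On the track they touch: grip the end one by its two flat ends, 27 mm from the middle.
- vial_3_mid (a point): Middle of a sample vial with screw cap (24 mm diameter, 54 mm long, 33 g, lying); z axis along the vial to its cap. All vials are alike; 3 or 4 are there (None = absent). On the track they touch: grip the end one by its two flat ends, 27 mm from the middle.
- vial_4_mid (a point): Middle of a sample vial with screw cap (24 mm diameter, 54 mm long, 33 g, lying); z axis along the vial to its cap. All vials are alike; 3 or 4 are there (None = absent). On the track they touch: grip the end one by its two flat ends, 27 mm from the middle.
- push_stick: Loose push stick, about 90 g: bar 135 x 22 x 14 mm with an upright black grip, 34 mm along the bar, 12 mm thick, top 58 mm above the underside. Origin on the underside below the grip; x to the pushing end (flat, 110 mm from the origin; tail 25 mm behind), z up.
- stick_end (a point): Centre of the push stick's pushing face (7 mm above its underside).
- stick_mat: Fixed flat black mat for the push stick, 175 mm (its x axis) by 76 mm, so thin that the stick's underside is at worktop height on it; origin at its centre.
- round_key (a joint): Travel of the round key: 0 up, 5 mm (0.005) fully down; springs back when released; about 4.3 N fully down.
- square_key (a joint): Travel of the square key: 0 up, 5 mm (0.005) fully down; springs back when released; about 4.3 N fully down.
- bar_key (a joint): Travel of the bar key: 0 up, 5 mm (0.005) fully down; springs back when released; about 4.3 N fully down.
- round_key_top (a point): Centre of the top of the round key (26 mm across), 44 mm above the worktop when up; press straight down. The three key units stand in a row, in an order that varies, on a fixed grey control box 96 x 196 x 26 mm. Each key stands 8 mm proud of its 52 mm square black housing; neighbours are 60 mm apart.
- square_key_top (a point): Centre of the top of the square key (24 x 24 mm), same height.
- bar_key_top (a point): Centre of the top of the long narrow key (14 x 44 mm, long along the row), same height.
- objective_spare: Loose spare microscope objective, 60 mm wide, 48 mm high: bystander. Origin under its centre.
- cap_1: Loose black eyepiece cap, 36 mm wide, 12 mm high: bystander. Origin under its centre.
- cap_2: Loose black eyepiece cap like cap_1, not always there: bystander.
Things that resemble listed ones, but are neither listed nor needed, are in the scene too. Leave any brown look-alike of the part that bears vial_2_mid alone.

How it is judged:
By the outcome, as a careful person would: the job done as asked, in the order asked, and still so for the second after the job is handed in, with the robot touching nothing.
Of vial_4, cap_2 only 1 to 2 are there at a start; the rules pass over those that are not, and their reading is None.
At some moment in a run one of push_stick may be knocked a few centimetres aside while the robot is not near it.
It also fails if it takes over 210 s, if anything falls off the work surface, if the arm or the gripper's body presses on something with over 40 N, if the wrist force passes 120 N, or if a joint passes its speed limit or range.

## Robot

A 6-joint arm with a two-finger parallel gripper is mounted at the origin on a cart in front of the work surface, level with it; the furniture and walls round the work are solid. World frame = base frame: x ahead of the robot, y to its left, z up, the work surface at z = 0. Lengths are in m, angles in rad, forces in N, time in s.
With the tool pointing down it reaches from about 0.25 to 0.775 m from the base axis. Payload 4 kg.
Tool frame: the origin (TCP) lies at the centre of the arm's flange, where the gripper is bolted on; the fingertips stand 199 mm ahead of it and the grasp point (between the pads) lies 180 mm ahead of it (robot.tcp_to_tips is the distance from the TCP to the fingertips, in m); z points along the fingers, y is the line along which they close (so a half turn about z gives the same grasp; the last joint's range is limited). The gripper opens to 94 mm and grips with 3 to 60 N. Pads are 16 mm wide; open, the fingers measure 119 mm over their backs; the gripper's body (75 mm by 177 mm) begins 78 mm behind the grasp point.
Start: joints at [1.018, 0.087, 1.371, -0, 1.684, -0.103], TCP at [0.239, 0.495, 0.405] pointing down, gripper open.
Joint ranges: [-3.1, 3.1], [-0.76, 2.03], [0.27, 2.55], [-1.08, 4.22], [0.17, 2.65], [-2.57, 2.57]. Speed limits (rad/s): [2.79, 2.79, 3.14, 3.14, 3.14, 3.14].

## Interface

Orientations are given as [roll, pitch, yaw] about the fixed x, y, z axes, in that order (R = Rz(yaw) Ry(pitch) Rx(roll)).
In Python, from bench import telemetry, snapshot, ticket, robot gives the robot as it stands.
- The arm moves only by the tool apply_moves, never from a script. Its argument "moves" is a list that holds one entry, the list of rows, each a list of 5 numbers: the shift along the tool's x, y, z in units of 50 mm (1.0 is 50 mm), then the turn about the tool's z in units of 10 degrees (1.0 is 10 degrees), then the closure, from 0 (fully open) to 1 (shut). A call has 1 to 10 rows; each row is the pose to reach, as a shift and turn from the pose commanded when the call began, along the tool's axes at that moment; what a row does not reach only later rows make up. A row lasts 1/8 s, in which the tool goes at most 62.5 mm and 10.7 degrees, less where a joint would pass 70% of its speed; a pose out of reach is approached as far as the arm can. A call with a gripper value outside its range is refused whole. The fingers move at their own pace and stop on an object; the grip force is fixed at half the most. Time passes only in rows, so rows that repeat a pose let the fingers close. It gives the time, the measured TCP pose, the force, the opening and the grip force at its end, in the units of the state.
- telemetry.get_obs(): the state, without advancing time (a new reading comes with each control period).
- snapshot(name): name is "side" or "top" or "wrist"; returns a dict with "image" (384x512x3 uint8, red, green, blue), "fovy" (degrees; the focal length in pixels is half the picture's height over the tangent of half this angle, whatever the lens; pixels are square), "cx", "cy" (the principal point, pixels), "D" ([k1, k2, p1, p2, k3] as OpenCV has them; the pictures are not rectified), "R" (3x3) and "t" (3): a world point X has camera coordinates R X + t. Camera axes: x right, y down, z forward; pixel columns grow to the right and rows downward; lengths in m; the calibration is good to about 2 mm. A picture is of the moment at which its call begins. There is no depth.
- ticket.close_job(): hands the job in; it is judged then, once.
The state is a dict: "time": time; "joint_positions": joint angles; "qvel": joint speeds; "joint_torque": joint torques, N m; "tool_pos": TCP position; "ee_rot": TCP orientation; "wrist_force": force on the tool from outside, world axes, zero at the start; "wrist_torque": the same for the moment, N m; "width": finger opening in m; "finger_force": force on a finger pad.
Only numpy, scipy, OpenCV 4.12 (cv2) and the standard library are available. Lean on these libraries where they do the work, as an engineer would, in place of code of your own. Each camera call takes 0.05 s, during which the arm holds its last target. There are 200 camera calls.

## Working session

There is one attempt and no reset: what is moved stays moved. The work goes in short steps, Python scripts to look and compute and a tool call to move; the robot and the scene stay as the last step left them, time stands still between calls to the robot, and variables do not carry over. Pictures are saved under pics/ and viewed, at most 14 in all, crops included, and the job is handed in when it is done.

Besides the shell and the picture viewer there is one more tool, called after ">>>" as name(argument=value, ...), one argument or row to a line, values as JSON. apply_moves: Moves the arm, as the interface text tells. Its arguments: {"type":"object","properties":{"moves":{"type":"array","items":{"type":"array","items":{"type":"array","items":{"type":"number"}}}}},"required":["moves"]}

```bash
ls; mkdir -p pics; cat > h.py <<'E'
import numpy as np, cv2, pickle
from bench import telemetry, snapshot, ticket, robot
def snap(name,fn):
    s=snapshot(name); cv2.imwrite('pics/'+fn+'.png',cv2.resize(s['image'][:,:,::-1],None,fx=1.5,fy=1.5,interpolation=cv2.INTER_CUBIC))
    pickle.dump(s,open('pics/'+fn+'.pkl','wb')); return s
def load(fn): return pickle.load(open('pics/'+fn+'.pkl','rb'))
def K(s):
    h=s['image'].shape[0]; f=h/2/np.tan(np.radians(s['fovy'])/2)
    return np.array([[f,0,s['cx']],[0,f,s['cy']],[0,0,1]])
def ray(s,u,v):
    p=cv2.undistortPoints(np.array([[[u,v]]],float),K(s),np.array(s['D'],float))[0,0]
    R=np.array(s['R']);t=np.array(s['t']); return -R.T@t, R.T@np.array([p[0],p[1],1])
def pt(s,u,v,z):
    o,d=ray(s,u,v); return o+d*(z-o[2])/d[2]
def proj(s,X):
    R=np.array(s['R']); return cv2.projectPoints(np.array(X,float).reshape(-1,1,3),cv2.Rodrigues(R)[0],np.array(s['t'],float),K(s),np.array(s['D'],float))[0][:,0]
def crop(fn,u0,v0,u1,v1,out):
    s=load(fn); im=s['image'][v0:v1,u0:u1,::-1]; k=min(800/(u1-u0),600/(v1-v0)); cv2.imwrite('pics/'+out+'.png',cv2.resize(im,None,fx=k,fy=k,interpolation=cv2.INTER_CUBIC)); print(k)
E
python3 - <<'E'
from h import *
for n in ('top','side'):
    s=snap(n,n+'0'); print(n,-np.array(s['R']).T@s['t'],s['fovy'],s['R'])
o=telemetry.get_obs(); print(o)
E
```

```text
pics
top [ 0.43861024 -0.0423215   1.26713499] 49.47606728302854 [[ 0.00647956 -0.99993716 -0.00914835]
 [-0.99513268 -0.00554828 -0.09838785]
 [ 0.09833091  0.00974133 -0.99510609]]
side [-0.12108224 -0.28762504  1.22892348] 51.57712763375533 [[ 0.31959207 -0.94748303 -0.01169648]
 [-0.79691267 -0.26208469 -0.544281  ]
 [ 0.51263155  0.18326896 -0.83882142]]
{'time': 0.1, 'joint_positions': array([ 1.01787376e+00,  8.78987493e-02,  1.37207496e+00, -2.27328748e-05,
        1.68360752e+00, -1.03127350e-01]), 'qvel': array([-0.00164174, -0.00350031, -0.00384729,  0.00018177, -0.00189864,
        0.00081357]), 'joint_torque': array([ 2.28196812e-03, -3.41250730e+01, -3.03304303e+01,  7.19592883e-02,
        3.03747423e-02, -1.20540294e-04]), 'tool_pos': array([0.23910068, 0.49520424, 0.40362547]), 'ee_rot': array([-3.13961231e+00, -1.82240304e-04,  2.69179472e+00]), 'wrist_force': array([-0.0182864 ,  0.14817413, -0.21804929]), 'wrist_torque': array([-0.03469281,  0.00934945,  0.01670346]), 'finger_force': 0.0, 'width': 0.09398712597115398}
```

View pics/top0.png

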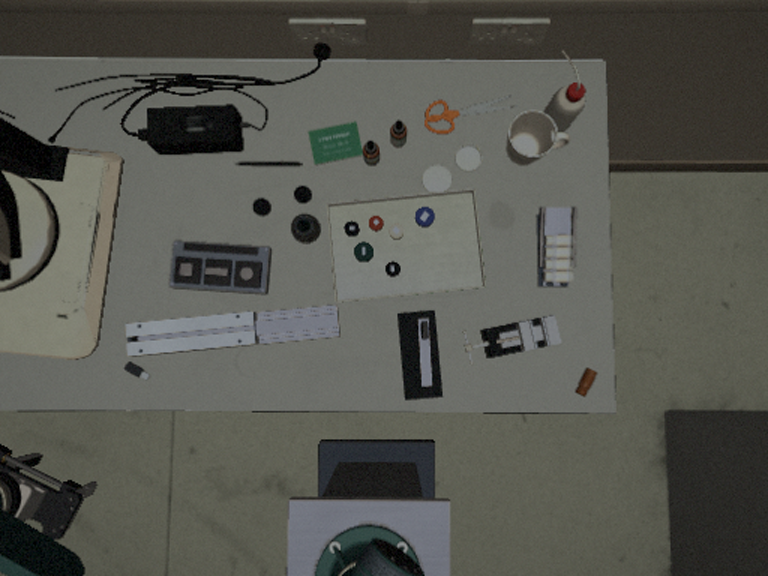

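View pics/side0.png

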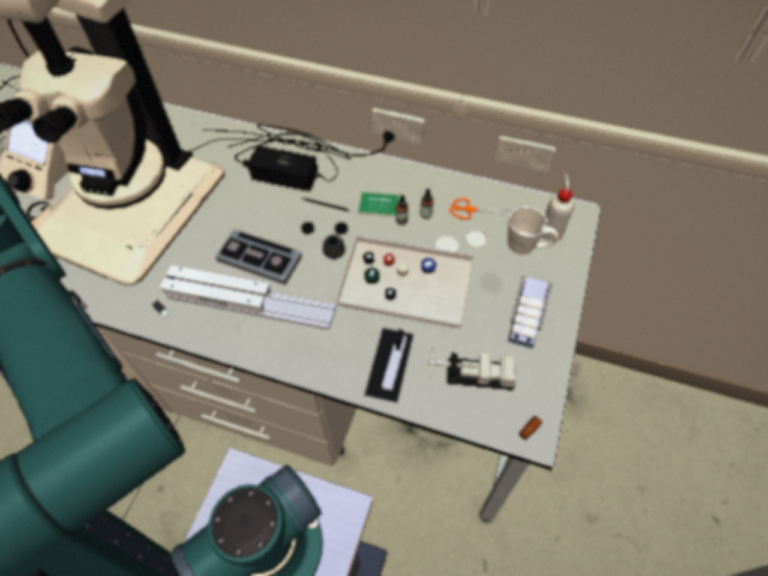

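```bash
python3 - <<'E'
from h import *
s=load('top0')
im=s['image'][:,:,::-1]
def c(u0,v0,u1,v1,w,h): return cv2.resize(im[v0:v1,u0:u1],(w,h),interpolation=cv2.INTER_CUBIC)
a=c(260,195,300,275,300,600); b=c(350,130,390,200,300,525); b=cv2.copyMakeBorder(b,0,75,0,0,0)
cv2.imwrite('pics/c1.png',cv2.convertScaleAbs(np.hstack([a,b]),alpha=1.5))
a=c(80,150,240,245,800,475)
cv2.imwrite('pics/c2.png',cv2.convertScaleAbs(a,alpha=1.5))
E
```

```text
(no output)
```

View pics/c1.png

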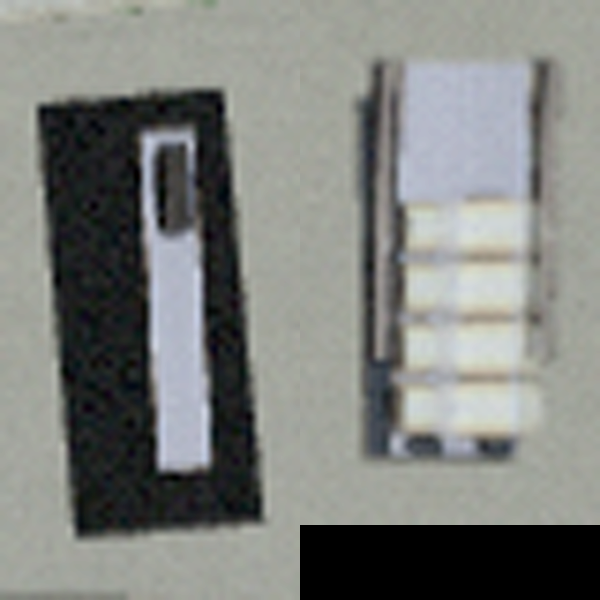

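View pics/c2.png

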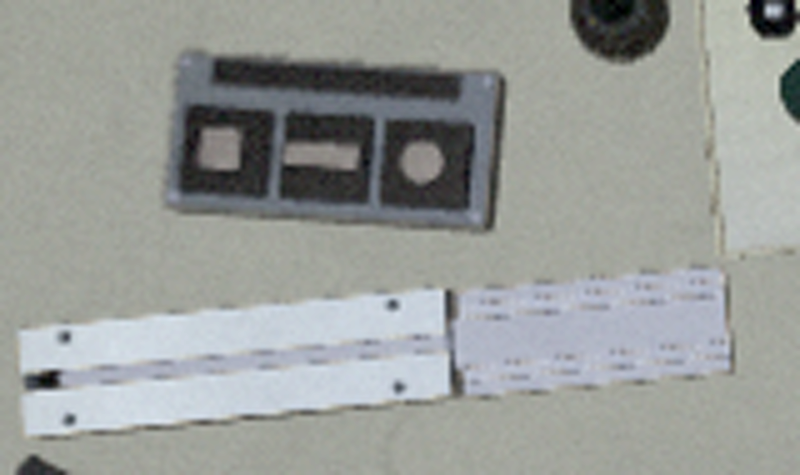

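```bash
python3 - <<'E'
from h import *
np.set_printoptions(precision=4,suppress=True)
s=load('top0')
A=lambda x,y,z: pt(s,260+x/7.5-.5+.07,195+y/7.5-.5+.07,z)
B=lambda x,y,z: pt(s,350+(x-300)/7.5-.43,130+y/7.5-.43,z)
C=lambda x,y,z: pt(s,80+x/5-.4,150+y/5-.4,z)
m=[A(*p,0) for p in [(40,105),(222,90),(263,520),(78,535)]]
print('mat',np.mean(m,0),m[0]-m[3],m[1]-m[2],m[1]-m[0])
b=[A(*p,.014) for p in [(140,130),(193,127),(212,468),(158,472)]]
print('bar',np.mean(b,0),b); d=(b[2]+b[3]-b[0]-b[1])/2; print(np.linalg.norm(d),np.degrees(np.arctan2(d[1],d[0])))
print('grip',A(173,188,.058))
h=[C(*p,.058) for p in [(20,330),(445,290),(452,395),(25,437)]]
print('hood',h); d=(h[0]+h[3]-h[1]-h[2])/2; print(np.linalg.norm(d),np.degrees(np.arctan2(d[1],d[0])),'mouth',(h[1]+h[2])/2)
q=[C(*p,.028) for p in [(722,265),(730,372)]]; print('rear',np.mean(q,0))
for n,p in dict(sq=(218,149),bar=(321,156),rnd=(422,163)).items(): print(n,C(*p,.044))
for i,(yc,x0,x1) in enumerate([(404,395,545),(345,403,530),(286,403,530),(228,403,530)]): print('vial',i,B((x0+x1)/2,yc,.054+.0046*i),B(x0,yc,.054)-B(x1,yc,.054))
e=[B(400,65,.04),B(530,65,.04),B(515,455,.03),B(390,455,.03)];print('track',e)
E
```

```text
mat [ 0.4374 -0.1007  0.    ] [0.1722 0.016  0.    ] [0.1723 0.0161 0.    ] [ 0.0065 -0.0738  0.    ]
bar [ 0.4425 -0.1101  0.014 ] [array([ 0.5095, -0.0958,  0.014 ]), array([ 0.5108, -0.117 ,  0.014 ]), array([ 0.3756, -0.1245,  0.014 ]), array([ 0.3739, -0.1031,  0.014 ])]
0.13562099920142395 -176.89090572890672
grip [ 0.4847 -0.1067  0.058 ]
hood [array([0.4932, 0.4703, 0.058 ]), array([0.5177, 0.2249, 0.058 ]), array([0.4569, 0.2192, 0.058 ]), array([0.4315, 0.4644, 0.058 ])]
0.2465126340519298 95.80581475562978 mouth [0.4873 0.2221 0.058 ]
rear [0.5037 0.0638 0.028 ]
sq [0.6015 0.3646 0.044 ]
bar [0.5977 0.3036 0.044 ]
rnd [0.5939 0.2437 0.044 ]
vial 0 [ 0.5922 -0.3681  0.054 ] [-0.0003  0.058   0.    ]
vial 1 [ 0.6147 -0.366   0.0586] [-0.0002  0.0492  0.    ]
vial 2 [ 0.6371 -0.3652  0.0632] [-0.0002  0.0493  0.    ]
vial 3 [ 0.659  -0.3644  0.0678] [-0.0002  0.0494  0.    ]
track [array([ 0.7297, -0.3469,  0.04  ]), array([ 0.7298, -0.3982,  0.04  ]), array([ 0.5749, -0.3919,  0.03  ]), array([ 0.5747, -0.3426,  0.03  ])]
```

```bash
cat >> h.py <<'E'
from scipy.spatial.transform import Rotation as Ro
def to(x,y,z,yawdeg,frm=None):
    "row (without grip) to reach TCP target; frm = (x,y,z,yawdeg) or measured"
    if frm is None:
        o=telemetry.get_obs(); p=o['tool_pos']; e=o['ee_rot']
    else: p=np.array(frm[:3]); e=[np.pi,0,np.radians(frm[3])]
    R=Ro.from_euler('xyz',e).as_matrix()
    d=R.T@(np.array([x,y,z])-p)/.05
    t=-(yawdeg-np.degrees(e[2])+180)%360-180 if False else -(((yawdeg-np.degrees(e[2]))+180)%360-180)
    print(np.round(np.r_[d,t/10],2).tolist())
E
python3 -c "
from h import *
to(.57,-.367,.40,180)"
```

```text
[-13.46, -12.65, 0.1, -2.58]
```

>>> apply_moves(
  moves=[
    [[-6.7, -6.3, 0, -2.58, 0.2], [-6.7, -6.3, 0, -2.58, 0.2], [-6.7, -6.3, 0, -2.58, 0.2], [-6.7, -6.3, 0, -2.58, 0.2], [-6.7, -6.3, 0, -2.58, 0.2], [-6.7, -6.3, 0, -2.58, 0.2], [-6.7, -6.3, 0, -2.58, 0.2], [-6.7, -6.3, 0, -2.58, 0.2], [-6.7, -6.3, 0, -2.58, 0.2], [-6.7, -6.3, 0, -2.58, 0.2]],
  ],
)

```text
time: 1.35
tool_pos: [0.4036, 0.0665, 0.4044]
ee_rot: [3.141, -0.001, -3.141]
wrist_force: [0.6, 0.2, -0.1]
width: 0.0753
finger_force: 0.0
```

>>> apply_moves(
  moves=[
    [[-3.3, -8.6, 0, 0, 0.2], [-3.3, -8.6, 0, 0, 0.2], [-3.3, -8.6, 0, 0, 0.2], [-3.3, -8.6, 0, 0, 0.2], [-3.3, -8.6, 0, 0, 0.2], [-3.3, -8.6, 0, 0, 0.2], [-3.3, -8.6, 0, 0, 0.2], [-3.3, -8.6, 0, 0, 0.2], [-3.3, -8.6, 0, 0, 0.2], [-3.3, -8.6, 0, 0, 0.2]],
  ],
)

```text
time: 2.6
tool_pos: [0.5697, -0.3619, 0.4047]
ee_rot: [3.141, -0.0, -3.139]
wrist_force: [-0.1, 0.3, 0.7]
width: 0.0756
finger_force: 0.0
```

```bash
python3 - <<'E'
from h import *
s=snap('wrist','w1')
o=telemetry.get_obs(); print(o['time'],o['tool_pos'],np.degrees(o['ee_rot']),o['width'],o['joint_positions'])
E
```

```text
2.65 [ 0.56950599 -0.36184725  0.40509768] [ 1.79974566e+02  1.48231949e-02 -1.79830461e+02] 0.07506976957458068 [-6.50119938e-01  3.70862369e-01  1.02964178e+00  5.17246655e-04
  1.74115274e+00 -2.22378767e+00]
```

View pics/w1.png

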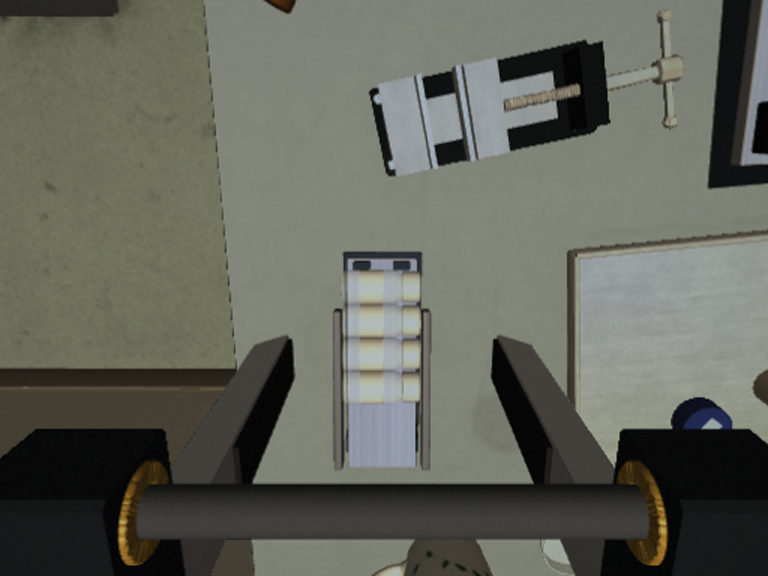

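```bash
python3 - <<'E'
from h import *
np.set_printoptions(precision=4,suppress=True)
s=load('w1'); W=lambda x,y,z: pt(s,x/1.5-.17,y/1.5-.17,z)
a,b=W(344,287,.042),W(420.5,287,.042); print('end',a,b,(a+b)/2,b-a)
print('top/bottom',W(382,270,.046),W(382,304,.05))
for y,i in ((321,1),(354,2),(387,3)): print((W(344,y,.042+.0046*i)+W(420.5,y,.042+.0046*i))/2)
print('lips',W(337,312,.036+.003),W(427,312,.039),W(341,467,.064),W(425,467,.064))
E
```

```text
end [ 0.5897 -0.3952  0.042 ] [ 0.5896 -0.3422  0.042 ] [ 0.5897 -0.3687  0.042 ] [-0.0001  0.0531  0.    ]
top/bottom [ 0.5765 -0.3687  0.046 ] [ 0.5994 -0.3687  0.05  ]
[ 0.6131 -0.3687  0.0466]
[ 0.636  -0.3686  0.0512]
[ 0.6591 -0.3686  0.0558]
lips [ 0.6091 -0.4009  0.039 ] [ 0.609 -0.337  0.039] [ 0.7188 -0.3984  0.064 ] [ 0.7186 -0.3378  0.064 ]
```

>>> apply_moves(
  moves=[
    [[-0.39, -0.14, 1.5, 0, 0.2], [-0.39, -0.14, 2.6, 0, 0.2], [-0.39, -0.14, 3.2, 0, 0.2], [-0.39, -0.14, 3.5, 0, 0.2], [-0.39, -0.14, 3.5, 0, 0.2], [-0.39, -0.14, 3.5, 0, 1], [-0.39, -0.14, 3.5, 0, 1], [-0.39, -0.14, 3.5, 0, 1], [-0.39, -0.14, 3.5, 0, 1], [-0.39, -0.14, 3.5, 0, 1]],
  ],
)

```text
time: 3.9
tool_pos: [0.589, -0.3712, 0.2319]
ee_rot: [-3.14, 0.003, -3.141]
wrist_force: [0.6, 1.0, 7.3]
width: 0.0536
finger_force: 30.0
```

>>> apply_moves(
  moves=[
    [[0, 0, -0.6, 0, 1], [0, 0, -1.4, 0, 1], [0, 1, -2.4, 0, 1], [0.4, 2, -3.2, 0, 1], [0.6, 3.2, -3.2, 0, 1], [0.8, 4.4, -3.2, 0, 1], [1, 5.6, -3.2, 0, 1], [1.2, 6.8, -3.2, 0, 1], [1.4, 8, -3.2, 0, 1], [1.6, 9, -3.2, 0, 1]],
  ],
)

```text
time: 5.15
tool_pos: [0.5075, 0.081, 0.3896]
ee_rot: [3.141, 0.0, -3.14]
wrist_force: [0.2, -0.3, -1.6]
width: 0.0539
finger_force: 30.0
```

>>> apply_moves(
  moves=[
    [[0.35, 1.2, 0, -0.3, 1], [0.35, 2.03, 0, -0.58, 1], [0.35, 2.03, 0, -0.58, 1], [0.35, 2.03, 0, -0.58, 1]],
  ],
)

```text
time: 5.65
tool_pos: [0.4908, 0.1801, 0.3894]
ee_rot: [-3.141, -0.0, -3.04]
wrist_force: [-0.0, 0.1, 0.2]
width: 0.0539
finger_force: 30.0
```

```bash
python3 - <<'E'
from h import *
s=snap('wrist','w2')
o=telemetry.get_obs(); print(o['time'],o['tool_pos'],np.degrees(o['ee_rot']),o['width'],o['wrist_force'])
E
```

```text
5.7 [0.49095742 0.17965683 0.38951212] [-1.79963233e+02 -1.83805432e-02 -1.74250344e+02] 0.053690237698323484 [-0.01158696 -0.19323925 -0.71722582]
```

View pics/w2.png

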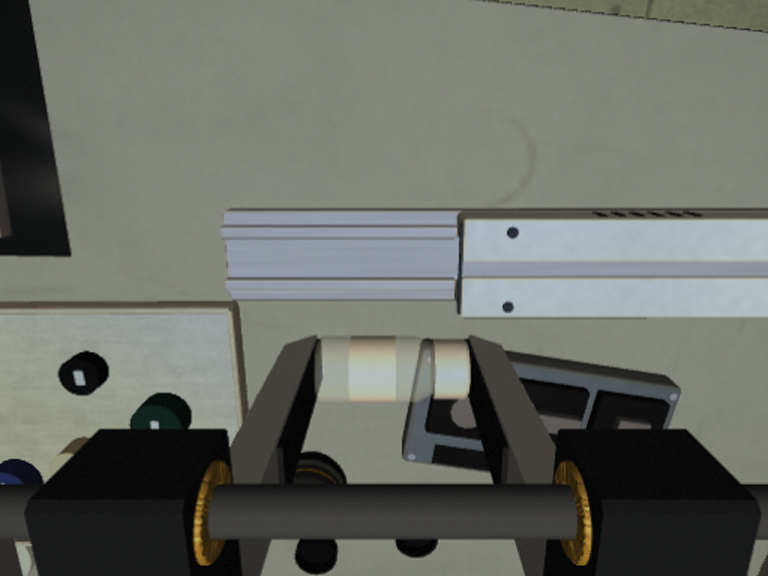

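```bash
python3 - <<'E'
from h import *
np.set_printoptions(precision=4,suppress=True)
s=load('w2'); W=lambda x,y,z: pt(s,x/1.5-.17,y/1.5-.17,z)
for x in (240,440):
  for a,b,z in ((227,288,.028),(237,279,.028),(211,299,.02)):
    p,q=W(x,a,z),W(x,b,z); print(x,a,(p+q)/2,np.linalg.norm(p-q))
print('mouth',W(463,220,.058),W(462,316,.058),'slot',W(463,269,.058),W(760,269,.058))
print('vial',W(316,369,.201),W(469,369,.201))
m=(W(463,220,.058)+W(462,316,.058))/2; print(m)
E
```

```text
240 227 [0.5003 0.0765 0.028 ] 0.042690256562004196
240 237 [0.5005 0.0765 0.028 ] 0.02940538886482498
240 211 [0.501  0.0743 0.02  ] 0.06287660704921454
440 227 [0.4865 0.2118 0.028 ] 0.04254130870103281
440 237 [0.4867 0.2118 0.028 ] 0.029302792919951696
440 211 [0.4869 0.2126 0.02  ] 0.06265723737131593
mouth [0.4549 0.2192 0.058 ] [0.5162 0.2271 0.058 ] slot [0.4853 0.2235 0.058 ] [0.4666 0.4071 0.058 ]
vial [0.4924 0.1528 0.201 ] [0.4868 0.207  0.201 ]
[0.4855 0.2232 0.058 ]
```

>>> apply_moves(
  moves=[
    [[0.01, -0.09, 1.2, 0, 1], [0.01, -0.09, 2.3, 0, 1], [0.01, -0.09, 3, 0, 1], [0.01, -0.09, 3.32, 0, 1], [0.01, -0.09, 3.32, 0, 1], [0.01, -0.09, 3.32, 0, 1]],
  ],
)

```text
time: 6.45
tool_pos: [0.4916, 0.1756, 0.225]
ee_rot: [3.141, 0.003, -3.041]
wrist_force: [-0.7, -0.5, -0.3]
width: 0.0538
finger_force: 30.0
```

>>> apply_moves(
  moves=[
    [[0, 0, 0, 0, 0.33], [0, 0, 0, 0, 0.33], [0, 0, 0, 0, 0.33], [0, 0, 0, 0, 0.33]],
  ],
)

```text
time: 6.95
tool_pos: [0.4907, 0.1761, 0.2238]
ee_rot: [3.142, 0.0, -3.04]
wrist_force: [0.1, -0.1, 0.5]
width: 0.0628
finger_force: 0.0
```

>>> apply_moves(
  moves=[
    [[0, 0, -0.6, 0, 0.33], [0, 0, -1.5, 0, 0.33], [0, 0, -2.6, 0, 0.25], [0, -0.8, -3.2, 0.3, 0.2], [0, -0.8, -3.2, 0.58, 0.2], [0, -0.8, -3.2, 0.58, 0.2]],
  ],
)

```text
time: 7.7
tool_pos: [0.4948, 0.1359, 0.3841]
ee_rot: [3.141, 0.001, -3.141]
wrist_force: [-1.4, 0.3, 0.4]
width: 0.0752
finger_force: 0.0
```

```bash
python3 - <<'E'
from h import *
s=snap('wrist','w3')
o=telemetry.get_obs(); print(o['time'],o['tool_pos'],np.degrees(o['ee_rot']),o['width'],o['wrist_force'])
p=o['tool_pos']
to(.589,-.3687,.36,180)
E
```

```text
7.75 [0.49470962 0.1361682  0.38335056] [ 1.79995494e+02 -3.49045459e-02 -1.79928218e+02] 0.07505476269186853 [-0.00406742  0.16141609 -0.54550382]
[-1.87, -10.1, 0.47, 0.01]
```

View pics/w3.png

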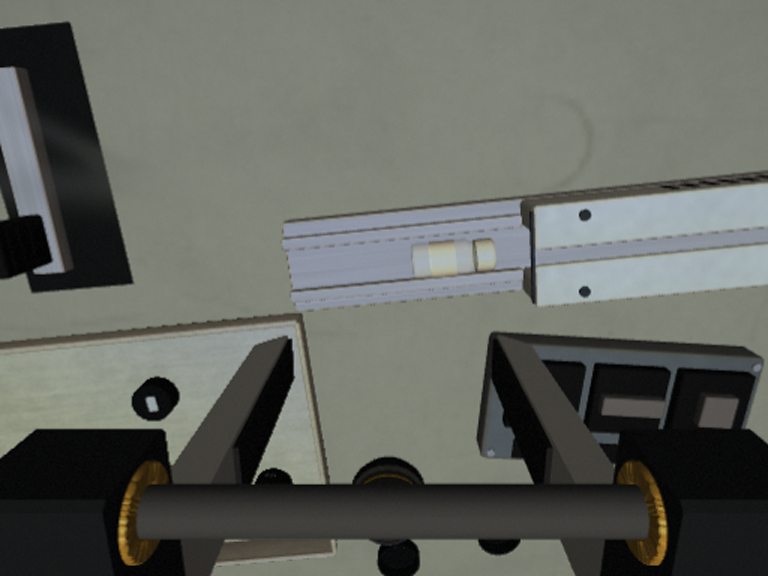

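>>> apply_moves(
  moves=[
    [[-0.2, -1.1, 0.1, 0, 0.2], [-0.4, -2.3, 0.2, 0, 0.2], [-0.65, -3.5, 0.3, 0, 0.2], [-0.85, -4.7, 0.47, 0, 0.2], [-1.1, -5.9, 0.47, 0, 0.2], [-1.3, -7.1, 0.47, 0, 0.2], [-1.5, -8.3, 0.47, 0, 0.2], [-1.7, -9.3, 0.47, 0, 0.2], [-1.87, -10.1, 0.47, 0, 0.2], [-1.87, -10.1, 0.47, 0, 0.2]],
  ],
)

```text
time: 9.0
tool_pos: [0.5886, -0.3712, 0.3572]
ee_rot: [3.14, -0.003, 3.14]
wrist_force: [0.2, 0.7, 0.1]
width: 0.0753
finger_force: 0.0
```

>>> apply_moves(
  moves=[
    [[0, 0, 0, 0, 0.2], [0, 0, 1.2, 0, 0.2], [0, 0, 2.2, 0, 0.2], [0, 0, 2.58, 0, 0.2], [0, 0, 2.58, 0, 0.2], [0, 0, 2.58, 0, 1], [0, 0, 2.58, 0, 1], [0, 0, 2.58, 0, 1], [0, 0, 2.58, 0, 1], [0, 0, 2.58, 0, 1]],
  ],
)

```text
time: 10.25
tool_pos: [0.5891, -0.3691, 0.2338]
ee_rot: [-3.139, 0.004, -3.141]
wrist_force: [0.3, 0.7, 5.9]
width: 0.0533
finger_force: 30.0
```

```bash
python3 - <<'E'
from h import *
o=telemetry.get_obs(); print(o['time'],o['tool_pos'],np.degrees(o['ee_rot']),o['width'],o['wrist_force'])
to(.498,.1045,.36,185.75)
E
```

```text
10.25 [ 0.58909119 -0.36912838  0.2337675 ] [-179.86815638    0.20439901 -179.97428342] 0.053313884473752196 [0.34299075 0.65387095 5.90841424]
[1.81, 9.47, -2.55, -0.57]
```

>>> apply_moves(
  moves=[
    [[0, 0, -0.6, 0, 1], [0, 0, -1.4, 0, 1], [0.2, 1, -2.5, 0, 1], [0.4, 2.2, -2.55, -0.1, 1], [0.6, 3.4, -2.55, -0.2, 1], [0.85, 4.6, -2.55, -0.3, 1], [1.1, 5.8, -2.55, -0.4, 1], [1.35, 7, -2.55, -0.57, 1], [1.6, 8.2, -2.55, -0.57, 1], [1.81, 9.3, -2.55, -0.57, 1]],
  ],
)

```text
time: 11.5
tool_pos: [0.4969, 0.0981, 0.3588]
ee_rot: [3.141, 0.001, -3.041]
wrist_force: [0.9, -1.0, -0.3]
width: 0.0537
finger_force: 30.0
```

>>> apply_moves(
  moves=[
    [[0, 0.15, 0, 0, 1], [0, 0.15, 0, 0, 1], [0, 0.15, 0, 0, 1]],
  ],
)

```text
time: 11.88
tool_pos: [0.4975, 0.1024, 0.3586]
ee_rot: [-3.141, -0.0, -3.043]
wrist_force: [-0.6, 0.9, -0.6]
width: 0.0536
finger_force: 30.0
```

```bash
python3 - <<'E'
from h import *
o=telemetry.get_obs(); print(o['time'],o['tool_pos'],np.degrees(o['ee_rot']),o['width'],o['wrist_force'])
to(.498,.1045,.225,185.75)
E
```

```text
11.875 [0.49747488 0.10242211 0.35856528] [-1.79967702e+02 -8.44319020e-03 -1.74377845e+02] 0.05359194341031863 [-0.58215525  0.8525191  -0.60483115]
[-0.01, 0.04, 2.67, -0.01]
```

>>> apply_moves(
  moves=[
    [[-0.01, 0.04, 1.2, 0, 1], [-0.01, 0.04, 2.2, 0, 1], [-0.01, 0.04, 2.67, 0, 1], [-0.01, 0.04, 2.67, 0, 1], [-0.01, 0.04, 2.67, 0, 1], [-0.01, 0.04, 2.67, 0, 0.33], [-0.01, 0.04, 2.67, 0, 0.33], [-0.01, 0.04, 2.67, 0, 0.33], [-0.01, 0.04, 2.67, 0, 0.33]],
  ],
)

```text
time: 13.0
tool_pos: [0.4974, 0.1058, 0.2254]
ee_rot: [-3.142, 0.0, -3.041]
wrist_force: [0.9, -0.8, 0.6]
width: 0.0627
finger_force: 0.1
```

>>> apply_moves(
  moves=[
    [[0, 0, -0.6, 0, 0.33], [0, 0, -1.5, 0, 0.33], [0, 0, -2.6, 0, 0.33], [0, -1, -3.4, 0.1, 0.33], [0.3, -2.2, -3.4, 0.27, 0.5], [0.3, -3.4, -3.4, 0.27, 0.6], [0.3, -4.2, -3.4, 0.27, 0.6], [0.3, -4.2, -3.4, 0.27, 0.6], [0.3, -4.2, -3.4, 0.27, 0.6]],
  ],
)

```text
time: 14.12
tool_pos: [0.5034, -0.1042, 0.395]
ee_rot: [3.141, -0.0, -3.089]
wrist_force: [-0.4, 0.4, -0.5]
width: 0.0375
finger_force: 0.0
```

```bash
python3 - <<'E'
from h import *
s=snap('wrist','w4')
o=telemetry.get_obs(); print(o['time'],o['tool_pos'],np.degrees(o['ee_rot']),o['width'],o['wrist_force'])
E
```

```text
14.175 [ 0.50339276 -0.10375032  0.39510323] [ 1.79953742e+02 -5.52287232e-03 -1.76901292e+02] 0.03755252867745065 [ 0.318907    0.44511703 -0.05230398]
```

View pics/w4.png

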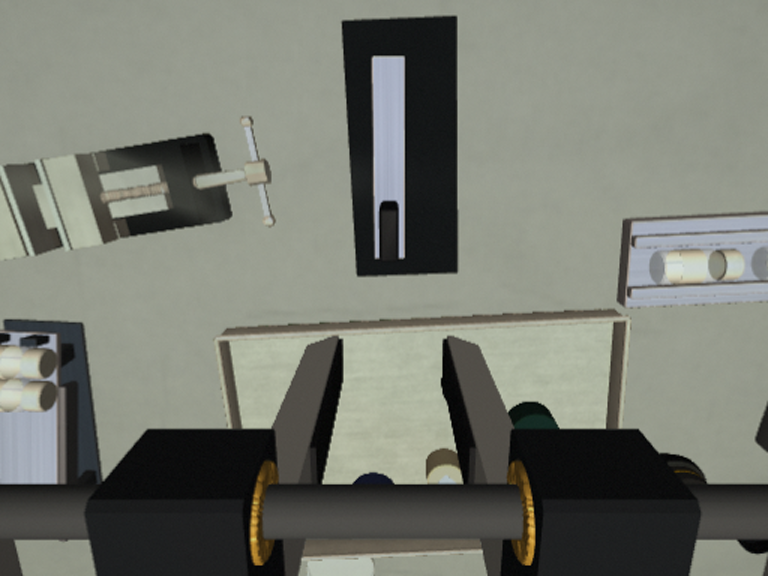

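```bash
python3 - <<'E'
from h import *
np.set_printoptions(precision=4,suppress=True)
s=load('w4'); W=lambda x,y,z: pt(s,x/1.5-.17,y/1.5-.17,z)
b=[W(372,56,.014),W(405,56,.014),W(406,260,.014),W(375,260,.014)]
f=(b[0]+b[1])/2;r=(b[2]+b[3])/2;d=(f-r);L=np.linalg.norm(d);d/=L
print(b,L,np.degrees(np.arctan2(d[1],d[0])),'org from rear',r+.025*d,'from face',f-.110*d)
print('grip top far/near',W(389,202,.058),W(389,258,.058))
m=[W(*p,0) for p in [(342,21),(457,16),(457,271),(357,276)]];print('mat',m,np.mean(m,0))
o=(r+.025*d+f-.11*d)/2;ang=np.degrees(np.arctan2(d[1],d[0]))
to(o[0],o[1],.225,ang)
E
```

```text
[array([ 0.374, -0.124,  0.014]), array([ 0.3728, -0.1027,  0.014 ]), array([ 0.5079, -0.0939,  0.014 ]), array([ 0.5091, -0.1162,  0.014 ])] 0.13537452302326344 -176.4877052904815 org from rear [ 0.4836 -0.1066  0.014 ] from face [ 0.4832 -0.1066  0.014 ]
grip top far/near [ 0.4616 -0.1083  0.058 ] [ 0.4967 -0.1065  0.058 ]
mat [array([ 0.3519, -0.1452,  0.    ]), array([ 0.3449, -0.0698,  0.    ]), array([ 0.5177, -0.0545,  0.    ]), array([ 0.5256, -0.1295,  0.    ])] [ 0.435  -0.0998  0.    ]
[0.4, -0.04, 3.4, -0.04]
```

>>> apply_moves(
  moves=[
    [[0.42, -0.04, 1.2, 0, 0.6], [0.42, -0.04, 2.4, 0, 0.6], [0.42, -0.04, 3.2, 0, 0.6], [0.42, -0.04, 3.48, 0, 0.6], [0.42, -0.04, 3.48, 0, 0.6], [0.42, -0.04, 3.48, 0, 1], [0.42, -0.04, 3.48, 0, 1], [0.42, -0.04, 3.48, 0, 1], [0.42, -0.04, 3.48, 0, 1], [0.42, -0.04, 3.48, 0, 1]],
  ],
)

```text
time: 15.42
tool_pos: [0.4831, -0.108, 0.2225]
ee_rot: [-3.141, 0.002, -3.089]
wrist_force: [-1.0, 0.8, 6.1]
width: 0.012
finger_force: 30.0
```

```bash
python3 - <<'E'
from h import *
o=telemetry.get_obs(); print(o['time'],o['tool_pos'],np.degrees(o['ee_rot']),o['width'],o['wrist_force'])
p=o['tool_pos'];y=np.degrees(o['ee_rot'][2])
to(.5139,-.0508,.28,95.8+180+3.5-183.1+ .0 if 0 else 95.8)
s=load('w4'); W=lambda x,y,z: pt(s,x/1.5-.17,y/1.5-.17,z)
print(W(222,332,.02),W(625,315,.02))
E
```

```text
15.425 [ 0.48305419 -0.10802796  0.22248078] [-1.79962952e+02  1.36708486e-01 -1.76981402e+02] 0.011957587353548772 [-0.95084825  0.84097889  6.05199395]
[-0.68, 1.11, -1.15, 8.72]
[ 0.56807486 -0.22628803  0.02      ] [0.53925946 0.06788296 0.02      ]
```

>>> apply_moves(
  moves=[
    [[0, 0, -0.5, 0, 1], [0, 0, -1.15, 1, 1], [-0.3, 0.4, -1.15, 2, 1], [-0.68, 0.8, -1.15, 3, 1], [-0.68, 1.11, -1.15, 4, 1], [-0.68, 1.11, -1.15, 5, 1], [-0.68, 1.11, -1.15, 6, 1], [-0.68, 1.11, -1.15, 7, 1], [-0.68, 1.11, -1.15, 8, 1], [-0.68, 1.11, -1.15, 8.72, 1]],
  ],
)

```text
time: 16.68
tool_pos: [0.5133, -0.0507, 0.2778]
ee_rot: [-3.14, -0.0, 1.668]
wrist_force: [-0.3, -0.2, -1.5]
width: 0.012
finger_force: 30.0
```

>>> apply_moves(
  moves=[
    [[0, 0, 0, 0, 1], [0, 0, 0, 0, 1], [0, 0, 0, 0, 1]],
  ],
)

```text
time: 17.05
tool_pos: [0.5135, -0.0507, 0.2785]
ee_rot: [-3.141, -0.0, 1.673]
wrist_force: [-0.1, -0.2, -0.7]
width: 0.0117
finger_force: 30.0
```

```bash
python3 - <<'E'
from h import *
o=telemetry.get_obs(); print(o['time'],o['tool_pos'],np.degrees(o['ee_rot']),o['width'],o['wrist_force'])
to(.5139,-.0508,.2435,95.8)
s=snap('wrist','w5')
E
```

```text
17.05 [ 0.51354229 -0.05066135  0.27850061] [-1.79983735e+02 -7.02549363e-03  9.58812632e+01] 0.01172437550605785 [-0.10932073 -0.18552986 -0.74584412]
[-0.0, 0.01, 0.7, 0.01]
```

View pics/w5.png

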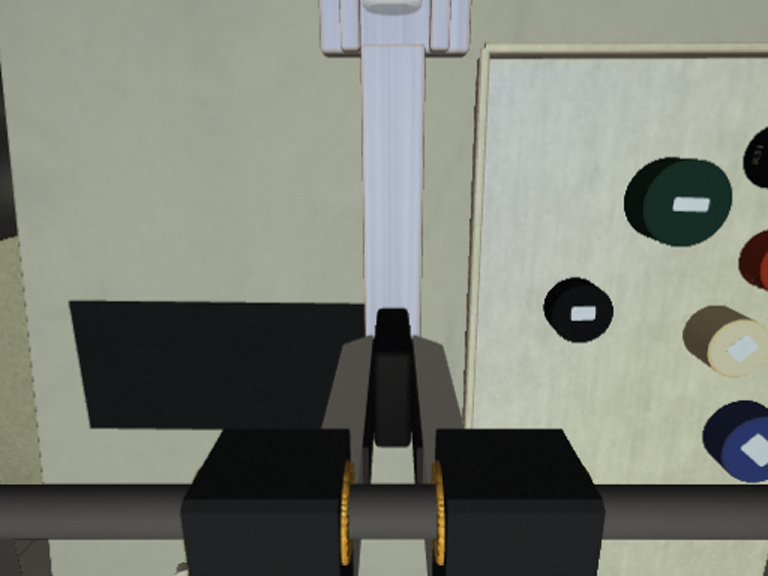

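>>> apply_moves(
  moves=[
    [[0, 0.02, 0.35, 0, 1], [0, 0.02, 0.69, 0, 1], [0.2, 0.02, 0.69, 0, 1], [0.4, 0.02, 0.69, 0, 1], [0.6, 0.02, 0.69, 0, 1], [0.8, 0.02, 0.69, 0, 1], [1.0, 0.02, 0.69, 0, 1], [1.2, 0.02, 0.69, 0, 1], [1.4, 0.02, 0.69, 0, 1], [1.6, 0.02, 0.69, 0, 1]],
  ],
)

```text
time: 18.35
tool_pos: [0.5058, 0.03, 0.2431]
ee_rot: [-3.139, -0.001, 1.673]
wrist_force: [-0.3, 0.3, 0.1]
width: 0.0009
finger_force: 0.0
```

```bash
python3 - <<'E'
from h import *
o=telemetry.get_obs(); print(o['time'],o['tool_pos'],np.degrees(o['ee_rot']),o['width'],o['wrist_force'])
s=snap('wrist','w6')
E
```

```text
18.35 [0.50583767 0.02997901 0.24313277] [-1.79875821e+02 -7.36875396e-02  9.58384382e+01] 0.0008535952752330839 [-0.25931026  0.29113095  0.05282381]
```

View pics/w6.png

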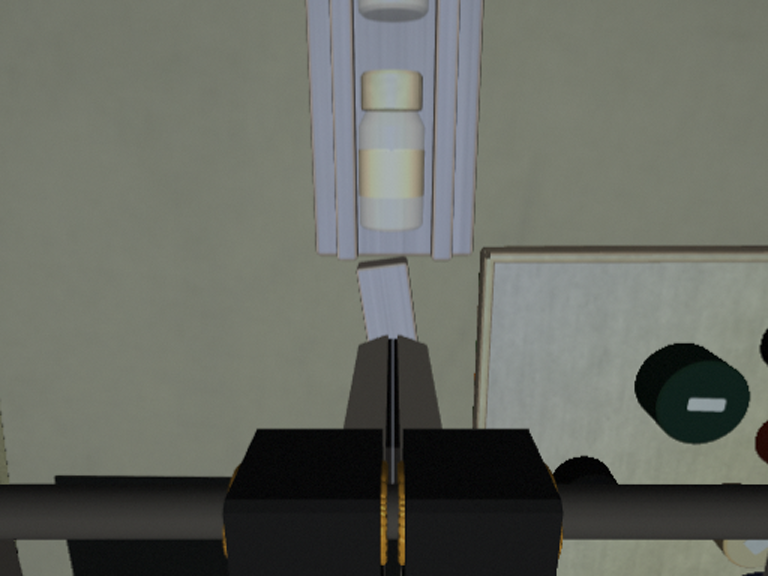

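>>> apply_moves(
  moves=[
    [[0, 0, -0.5, 0, 1], [0, 0, -1.5, 0, 1], [0, 0, -2.5, 0, 0.7], [-1, 0, -3.2, 0, 0.7], [-1.6, 0, -3.2, 0, 0.7], [-1.6, 0, -3.2, 0, 0.7]],
  ],
)

```text
time: 19.15
tool_pos: [0.5147, -0.0513, 0.4032]
ee_rot: [-3.14, -0.001, 1.671]
wrist_force: [0.0, 0.5, -0.3]
width: 0.0283
finger_force: 0.0
```

```bash
python3 - <<'E'
from h import *
o=telemetry.get_obs(); print(o['time'],o['tool_pos'],np.degrees(o['ee_rot']),o['width'],o['wrist_force'])
s=snap('wrist','w7')
E
```

```text
19.15 [ 0.5146922 -0.051264   0.4031925] [-1.79905945e+02 -4.51459567e-02  9.57273703e+01] 0.028285427677787134 [ 0.0408115   0.52785157 -0.28542306]
```

View pics/w7.png

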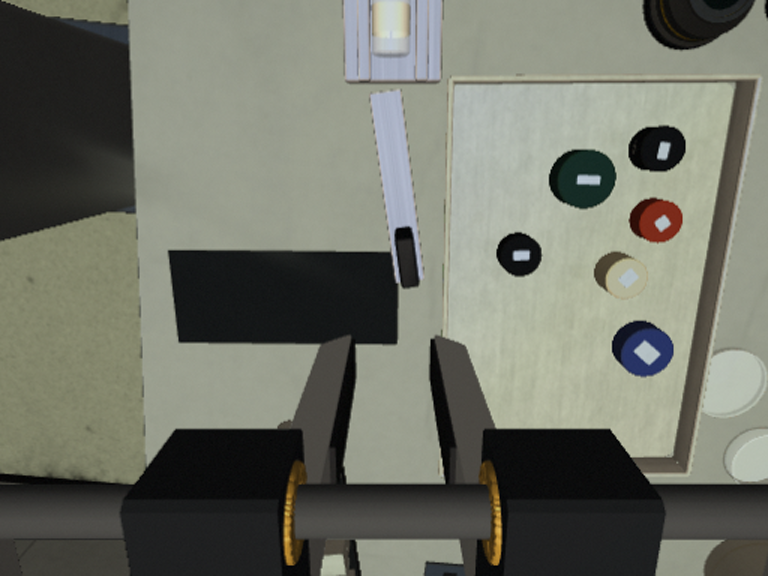

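```bash
python3 - <<'E'
from h import *
np.set_printoptions(precision=4,suppress=True)
s=load('w7'); W=lambda x,y,z: pt(s,x/1.5-.17,y/1.5-.17,z)
f=(W(371,93.5,.014)+W(400.5,90.5,.014))/2; r=(W(424,281,.014)+W(396,286,.014))/2
# axis from bar edges
a=(W(371,94,.014)+W(400.5,94,.014))/2; b=(W(386.5,220,.014)+W(415.5,220,.014))/2
d=a-b;d/=np.linalg.norm(d)
ang=np.degrees(np.arctan2(d[1],d[0])); o=f-.11*d; print(np.linalg.norm(f-r),ang,'org',o,r+.025*d,'grip',W(402.5,228,.058),W(409,286,.058))
to(o[0],o[1],.217,ang)
E
```

```text
0.13526857820732807 102.8474299066982 org [ 0.5233 -0.0504  0.014 ] [ 0.5241 -0.0504  0.014 ] grip [ 0.5181 -0.0262  0.058 ] [ 0.5264 -0.0641  0.058 ]
[-0.02, 0.18, 3.71, -0.7]
```

>>> apply_moves(
  moves=[
    [[-0.02, 0.18, 1.0, -0.7, 0.79], [-0.02, 0.18, 2.0, -0.7, 0.79], [-0.02, 0.18, 2.4, -0.7, 0.79], [-0.02, 0.18, 2.4, -0.7, 0.79], [-0.02, 0.18, 2.4, -0.7, 0.79]],
  ],
)

```text
time: 19.82
tool_pos: [0.5239, -0.0498, 0.2849]
ee_rot: [3.141, 0.0, 1.796]
wrist_force: [0.3, -0.1, 0.5]
width: 0.0198
finger_force: 0.0
```

```bash
python3 - <<'E'
from h import *
o=telemetry.get_obs(); print(o['time'],o['tool_pos'],np.degrees(o['ee_rot']),o['width'],o['wrist_force'])
s=snap('wrist','w8')
to(.5233,-.0504,.218,102.85)
E
```

```text
19.825 [ 0.52388701 -0.0497747   0.2848772 ] [1.79946791e+02 4.65104188e-04 1.02901125e+02] 0.019821516476046228 [ 0.28393998 -0.12316054  0.48026579]
[-0.0, -0.02, 1.35, 0.0]
```

View pics/w8.png

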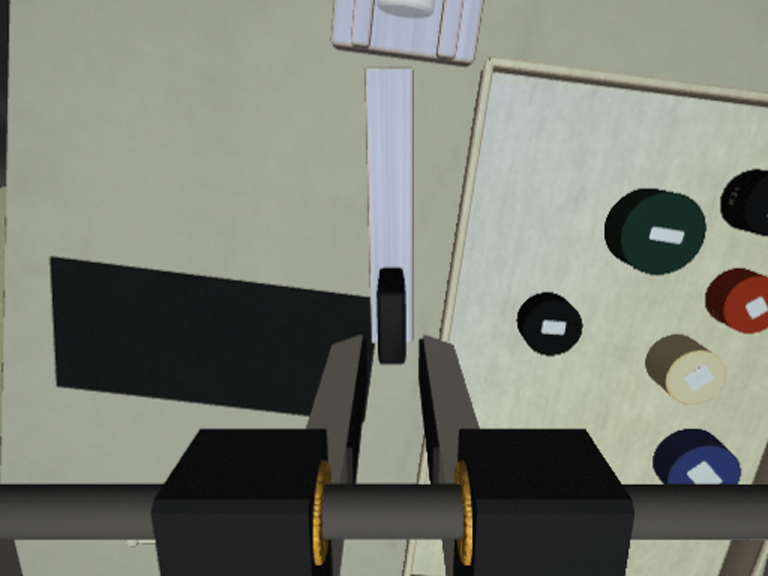

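>>> apply_moves(
  moves=[
    [[0, -0.02, 0.5, 0, 0.79], [0, -0.02, 0.9, 0, 0.79], [0, -0.02, 1.15, 0, 0.79], [0, -0.02, 1.28, 0, 0.79], [0, -0.02, 1.28, 0, 0.79]],
  ],
)

```text
time: 20.5
tool_pos: [0.5228, -0.0508, 0.2204]
ee_rot: [3.141, 0.0, 1.795]
wrist_force: [0.1, -1.1, 0.1]
width: 0.0197
finger_force: 0.0
```

>>> apply_moves(
  moves=[
    [[0, 0, 0, 0, 1], [0, 0, 0, 0, 1], [0, 0, 0, 0, 1], [0, 0, -0.4, 0, 1], [0, 0, -0.8, 0, 1], [0.03, -0.15, -0.8, 0.4, 1], [0.03, -0.15, -0.8, 0.7, 1], [0.03, -0.15, -0.8, 0.7, 1], [0.03, -0.15, -0.8, 0.7, 1]],
  ],
)

```text
time: 21.62
tool_pos: [0.515, -0.051, 0.2599]
ee_rot: [-3.141, -0.0, 1.673]
wrist_force: [-0.5, 0.7, -1.4]
width: 0.0121
finger_force: 30.0
```

```bash
python3 - <<'E'
from h import *
o=telemetry.get_obs(); print(o['time'],o['tool_pos'],np.degrees(o['ee_rot']),o['width'],o['wrist_force'])
s=snap('wrist','w9')
im=s['image'][:,:,::-1][0:220,180:340]; 
cv2.imwrite('pics/w9c.png',cv2.resize(im,None,fx=2.7,fy=2.7,interpolation=cv2.INTER_CUBIC))
to(.515,-.0508,.246,95.8)
E
```

```text
21.625 [ 0.51495992 -0.05101599  0.25993766] [-1.79975889e+02 -1.04139299e-02  9.58716574e+01] 0.012091469878374185 [-0.46843347  0.70912726 -1.39236496]
[0.0, 0.0, 0.28, 0.01]
```

View pics/w9c.png

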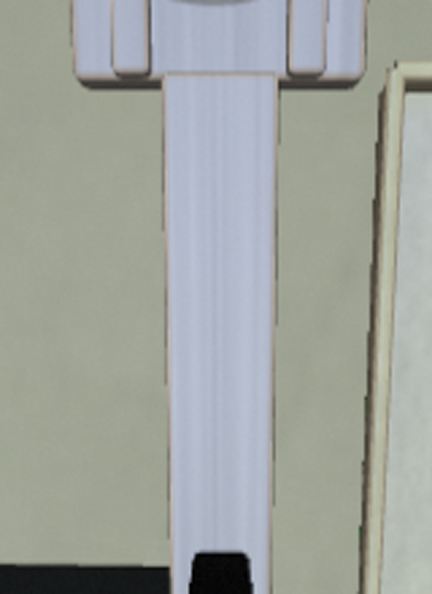

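>>> apply_moves(
  moves=[
    [[0, 0, 0.26, 0, 1], [0.15, 0, 0.26, 0, 1], [0.3, 0, 0.26, 0, 1], [0.45, 0, 0.26, 0, 1], [0.6, 0, 0.26, 0, 1], [0.75, 0, 0.26, 0, 1]],
  ],
)

```text
time: 22.42
tool_pos: [0.5112, -0.0132, 0.2474]
ee_rot: [3.141, 0.0, 1.673]
wrist_force: [0.3, 0.2, -0.7]
width: 0.0121
finger_force: 30.0
```

>>> apply_moves(
  moves=[
    [[0.3, 0, 0, 0, 1], [0.6, 0, 0, 0, 1], [0.9, 0, 0, 0, 1], [1.2, 0, 0, 0, 1], [1.5, 0, 0, 0, 1], [1.8, 0, 0, 0, 1], [2.1, 0, 0, 0, 1], [2.4, 0, 0, 0, 1], [2.6, 0, 0, 0, 1], [2.68, 0, 0, 0, 1]],
  ],
)

```text
time: 23.68
tool_pos: [0.4975, 0.1202, 0.2471]
ee_rot: [-3.142, 0.0, 1.673]
wrist_force: [0.2, -0.5, -1.3]
width: 0.0116
finger_force: 30.0
```

```bash
python3 - <<'E'
from h import *
o=telemetry.get_obs(); print(o['time'],o['tool_pos'],np.degrees(o['ee_rot']),o['width'],o['wrist_force'])
E
```

```text
23.675 [0.49751407 0.12024537 0.24714093] [-1.79997553e+02  2.73286178e-03  9.58707939e+01] 0.011580665743836746 [ 0.16339146 -0.45344394 -1.27480158]
```

>>> apply_moves(
  moves=[
    [[-0.5, 0, 0, 0, 1], [-1.2, 0, 0, 0, 1], [-2.2, 0, 0, 0, 1], [-3.0, 0, 0, 0, 1], [-3.6, 0, -0.3, 0, 1], [-3.6, 0, -1.0, -1, 1], [-3.6, 0, -1.0, -2, 1], [-3.6, 0, -1.0, -3, 1], [-3.6, 0, -1.0, -4, 1], [-3.6, 0, -1.0, -4, 1]],
  ],
)

```text
time: 24.92
tool_pos: [0.5159, -0.0597, 0.2971]
ee_rot: [3.141, -0.0, 2.368]
wrist_force: [-0.1, -0.8, -0.8]
width: 0.0119
finger_force: 30.0
```

```bash
python3 - <<'E'
from h import *
o=telemetry.get_obs(); print(o['time'],o['tool_pos'],np.degrees(o['ee_rot']),o['width'],o['wrist_force'])
to(.4783,-.0962,.26,185.2)
E
```

```text
24.925 [ 0.5158527  -0.05965287  0.29710485] [ 1.79994372e+02 -5.44876215e-03  1.35680721e+02] 0.011922315264258793 [-0.07907221 -0.76843192 -0.76566014]
[0.03, -1.05, 0.74, -4.95]
```

>>> apply_moves(
  moves=[
    [[0.03, -0.3, 0, -1, 1], [0.03, -0.7, 0, -2, 1], [0.03, -1.05, 0.2, -3, 1], [0.03, -1.05, 0.5, -4, 1], [0.03, -1.05, 0.74, -4.95, 1], [0.03, -1.05, 0.74, -4.95, 1], [0.03, -1.05, 1.2, -4.95, 1], [0.03, -1.05, 1.45, -4.95, 1], [0.03, -1.05, 1.53, -4.95, 1], [0.03, -1.05, 1.53, -4.95, 1]],
  ],
)

```text
time: 26.18
tool_pos: [0.4785, -0.0962, 0.2213]
ee_rot: [-3.141, 0.001, -3.05]
wrist_force: [0.4, -0.1, -0.6]
width: 0.0119
finger_force: 30.0
```

```bash
python3 - <<'E'
from h import *
o=telemetry.get_obs(); print(o['time'],o['tool_pos'],np.degrees(o['ee_rot']),o['width'],o['wrist_force'])
E
```

```text
26.175 [ 0.47851756 -0.09617087  0.22134062] [-1.79979306e+02  6.01803109e-02 -1.74750148e+02] 0.011917140190371246 [ 0.4411057  -0.05405249 -0.58302777]
```

>>> apply_moves(
  moves=[
    [[0, 0, 0.02, 0, 0.65], [0, 0, 0.02, 0, 0.65], [0, 0, 0.02, 0, 0.65], [0, 0, -0.6, 0, 0.65], [0, 0, -1.6, 0, 0.65], [0, 0, -2.7, 0, 0.3], [0, 0, -2.8, 0.3, 0.2], [0, 0, -2.8, 0.52, 0.2], [0, 0, -2.8, 0.52, 0.2]],
  ],
)

```text
time: 27.3
tool_pos: [0.4782, -0.0961, 0.3608]
ee_rot: [-3.142, 0.0, -3.139]
wrist_force: [0.1, -0.4, -0.4]
width: 0.069
finger_force: 0.0
```

```bash
python3 - <<'E'
from h import *
o=telemetry.get_obs(); print(o['time'],o['tool_pos'],np.degrees(o['ee_rot']),o['width'],o['wrist_force'])
to(.589,-.3687,.36,180)
E
```

```text
27.3 [ 0.47817583 -0.09608973  0.36084155] [-1.79997395e+02  2.01776231e-02 -1.79851566e+02] 0.06901892634357346 [ 0.12436463 -0.36821132 -0.35172853]
[-2.2, -5.46, 0.02, 0.01]
```

>>> apply_moves(
  moves=[
    [[-0.45, -1.1, 0.02, 0, 0.2], [-0.9, -2.2, 0.02, 0, 0.2], [-1.3, -3.3, 0.02, 0, 0.2], [-1.8, -4.4, 0.02, 0, 0.2], [-2.2, -5.3, 0.02, 0, 0.2], [-2.2, -5.46, 0.02, 0, 0.2], [-2.2, -5.46, 0.02, 0, 0.2], [-2.2, -5.46, 0.02, 0, 0.2]],
  ],
)

```text
time: 28.3
tool_pos: [0.5887, -0.3675, 0.3602]
ee_rot: [3.141, 0.0, -3.138]
wrist_force: [0.4, -0.0, -0.8]
width: 0.0753
finger_force: 0.0
```

>>> apply_moves(
  moves=[
    [[0, 0, 1.2, 0, 0.2], [0, 0, 2.2, 0, 0.2], [0, 0, 2.58, 0, 0.2], [0, 0, 2.58, 0, 0.2], [0, 0, 2.58, 0, 1], [0, 0, 2.58, 0, 1], [0, 0, 2.58, 0, 1], [0, 0, 2.58, 0, 1], [0, 0, 2.58, 0, 1]],
  ],
)

```text
time: 29.42
tool_pos: [0.5893, -0.3693, 0.2333]
ee_rot: [-3.139, 0.004, -3.139]
wrist_force: [0.0, 0.4, 6.7]
width: 0.0538
finger_force: 30.0
```

```bash
python3 - <<'E'
from h import *
o=telemetry.get_obs(); print(o['time'],o['tool_pos'],np.degrees(o['ee_rot']),o['width'],o['wrist_force'])
to(.4912,.1761,.36,185.75)
E
```

```text
29.425 [ 0.58933927 -0.3692513   0.2332977 ] [-179.86182649    0.20582425 -179.87837712] 0.053754948001385174 [0.03332352 0.38465907 6.70114372]
[1.93, 10.91, -2.57, -0.56]
```

>>> apply_moves(
  moves=[
    [[0, 0, -0.6, 0, 1], [0, 0, -1.4, 0, 1], [0.2, 1, -2.5, 0, 1], [0.4, 2.2, -2.57, -0.1, 1], [0.6, 3.4, -2.57, -0.2, 1], [0.85, 4.6, -2.57, -0.3, 1], [1.1, 5.8, -2.57, -0.4, 1], [1.35, 7, -2.57, -0.56, 1], [1.6, 8.2, -2.57, -0.56, 1], [1.8, 9.4, -2.57, -0.56, 1]],
  ],
)

```text
time: 30.68
tool_pos: [0.4968, 0.1027, 0.3593]
ee_rot: [3.142, 0.001, -3.042]
wrist_force: [0.5, 0.2, -0.3]
width: 0.0536
finger_force: 30.0
```

>>> apply_moves(
  moves=[
    [[0, 1, 0, 0, 1], [0, 1.5, 0, 0, 1], [0, 1.5, 0, 0, 1], [0, 1.5, 0, 0, 1]],
  ],
)

```text
time: 31.18
tool_pos: [0.4903, 0.175, 0.3591]
ee_rot: [-3.141, -0.0, -3.042]
wrist_force: [0.0, -0.7, -0.4]
width: 0.0538
finger_force: 30.0
```

```bash
python3 - <<'E'
from h import *
o=telemetry.get_obs(); print(o['time'],o['tool_pos'],np.degrees(o['ee_rot']),o['width'],o['wrist_force'])
to(.4912,.1761,.225,185.75)
E
```

```text
31.175 [0.49034306 0.17498917 0.35907003] [-1.79961912e+02 -1.15601028e-02 -1.74292229e+02] 0.0537869124241743 [ 0.02080024 -0.66256517 -0.38589522]
[-0.02, 0.02, 2.68, -0.0]
```

Lower, release, go back for vial 4 (offset known: −2.0, −10.9 from the raised pose).

>>> apply_moves(
  moves=[
    [[-0.02, 0.02, 1.2, 0, 1], [-0.02, 0.02, 2.2, 0, 1], [-0.02, 0.02, 2.68, 0, 1], [-0.02, 0.02, 2.68, 0, 1], [-0.02, 0.02, 2.68, 0, 1], [-0.02, 0.02, 2.68, 0, 0.33], [-0.02, 0.02, 2.68, 0, 0.33], [-0.02, 0.02, 2.68, 0, 0.33], [-0.02, 0.02, 2.68, 0, 0.33]],
  ],
)

```text
time: 32.3
tool_pos: [0.4912, 0.1768, 0.2253]
ee_rot: [3.141, 0.0, -3.041]
wrist_force: [0.9, -0.2, 0.3]
width: 0.0628
finger_force: 0.0
```

>>> apply_moves(
  moves=[
    [[0, 0, -0.6, 0, 0.33], [0, 0, -1.5, 0, 0.33], [0, 0, -2.6, 0, 0.25], [0, -0.8, -2.7, 0.3, 0.2], [0, -0.8, -2.7, 0.57, 0.2], [0, -0.8, -2.7, 0.57, 0.2]],
  ],
)

```text
time: 33.05
tool_pos: [0.4951, 0.1366, 0.3603]
ee_rot: [3.141, 0.0, -3.141]
wrist_force: [0.0, 0.6, -0.7]
width: 0.0752
finger_force: 0.0
```

```bash
python3 - <<'E'
from h import *
o=telemetry.get_obs(); print(o['time'],o['tool_pos'],np.degrees(o['ee_rot']),o['width'],o['wrist_force'])
to(.589,-.3687,.36,180)
E
```

```text
33.05 [0.49514963 0.13661267 0.36034472] [ 1.79987249e+02  1.97197254e-02 -1.79971790e+02] 0.07519865009676172 [ 0.02447996  0.5606508  -0.72144162]
[-1.87, -10.11, 0.01, 0.0]
```

>>> apply_moves(
  moves=[
    [[-0.2, -1.1, 0, 0, 0.2], [-0.4, -2.3, 0, 0, 0.2], [-0.65, -3.5, 0, 0, 0.2], [-0.85, -4.7, 0, 0, 0.2], [-1.1, -5.9, 0, 0, 0.2], [-1.3, -7.1, 0, 0, 0.2], [-1.5, -8.3, 0, 0, 0.2], [-1.7, -9.3, 0, 0, 0.2], [-1.87, -10.1, 0, 0, 0.2], [-1.87, -10.1, 0, 0, 0.2]],
  ],
)

```text
time: 34.3
tool_pos: [0.589, -0.3706, 0.3579]
ee_rot: [3.14, -0.002, 3.14]
wrist_force: [0.4, 0.5, 0.2]
width: 0.0752
finger_force: 0.0
```

>>> apply_moves(
  moves=[
    [[0, 0, 0, 0, 0.2], [0, 0, 1.2, 0, 0.2], [0, 0, 2.2, 0, 0.2], [0, 0, 2.58, 0, 0.2], [0, 0, 2.58, 0, 0.2], [0, 0, 2.58, 0, 1], [0, 0, 2.58, 0, 1], [0, 0, 2.58, 0, 1], [0, 0, 2.58, 0, 1], [0, 0, 2.58, 0, 1]],
  ],
)

```text
time: 35.55
tool_pos: [0.5894, -0.3685, 0.2338]
ee_rot: [-3.139, 0.004, -3.141]
wrist_force: [0.7, 0.5, 4.9]
width: 0.0539
finger_force: 30.0
```

>>> apply_moves(
  moves=[
    [[0, 0, -0.6, 0, 1], [0, 0, -1.4, 0, 1], [0.2, 1, -2.5, 0, 1], [0.4, 2.2, -2.57, -0.1, 1], [0.6, 3.4, -2.57, -0.2, 1], [0.85, 4.6, -2.57, -0.3, 1], [1.1, 5.8, -2.57, -0.4, 1], [1.35, 7, -2.57, -0.56, 1], [1.6, 8.2, -2.57, -0.56, 1], [1.81, 9.3, -2.57, -0.56, 1]],
  ],
)

```text
time: 36.8
tool_pos: [0.4972, 0.0987, 0.3598]
ee_rot: [3.141, 0.0, -3.043]
wrist_force: [1.0, 0.7, 0.2]
width: 0.0537
finger_force: 30.0
```

```bash
python3 - <<'E'
from h import *
o=telemetry.get_obs(); print(o['time'],o['tool_pos'],np.degrees(o['ee_rot']),o['width'],o['wrist_force'])
to(.498,.1045,.225,185.75)
E
```

```text
36.8 [0.49722408 0.09873154 0.35979791] [ 1.79990284e+02  2.84023180e-02 -1.74364697e+02] 0.0537283587368639 [0.97284413 0.69670681 0.23904681]
[-0.03, 0.11, 2.7, -0.01]
```

>>> apply_moves(
  moves=[
    [[-0.03, 0.1, 0.3, 0, 1], [-0.03, 0.1, 1.2, 0, 1], [-0.03, 0.1, 2.2, 0, 1], [-0.03, 0.1, 2.69, 0, 1], [-0.03, 0.1, 2.69, 0, 1], [-0.03, 0.1, 2.69, 0, 1], [-0.03, 0.1, 2.69, 0, 0.33], [-0.03, 0.1, 2.69, 0, 0.33], [-0.03, 0.1, 2.69, 0, 0.33], [-0.03, 0.1, 2.69, 0, 0.33]],
  ],
)

```text
time: 38.05
tool_pos: [0.4992, 0.102, 0.2253]
ee_rot: [3.142, 0.0, -3.043]
wrist_force: [-0.3, -0.3, 0.4]
width: 0.0629
finger_force: 0.0
```

>>> apply_moves(
  moves=[
    [[0, 0, -0.6, 0, 0.33], [0, 0, -1.5, 0, 0.33], [0, 0, -2.6, 0, 0.33], [0, -1, -3.4, 0.1, 0.33], [0.3, -2.2, -3.4, 0.05, 0.5], [0.3, -3.4, -3.4, 0.05, 0.6], [0.3, -4.2, -3.4, 0.05, 0.6], [0.3, -4.2, -3.4, 0.05, 0.6], [0.3, -4.2, -3.4, 0.05, 0.6]],
  ],
)

```text
time: 39.17
tool_pos: [0.5048, -0.1081, 0.3951]
ee_rot: [3.141, -0.0, -3.052]
wrist_force: [0.1, 0.8, -0.2]
width: 0.0373
finger_force: 0.0
```

```bash
python3 - <<'E'
from h import *
o=telemetry.get_obs(); print(o['time'],o['tool_pos'],np.degrees(o['ee_rot']),o['width'],o['wrist_force'])
np.set_printoptions(precision=4,suppress=True)
s=snap('wrist','w10'); im=s['image']
# bar: bright pixels on/near the black mat region
x=[.35,.52]; c=proj(s,[[.345,-.16,0],[.345,-.03,0],[.54,-.03,0],[.54,-.16,0]]); print('roi',c)
m=np.zeros(im.shape[:2],np.uint8); cv2.fillPoly(m,[c.astype(np.int32)],255)
g=im.astype(int); 
mask=((im[:,:,2].astype(int)-im[:,:,1]>4)&(im.mean(2)>90)&(m>0)).astype(np.uint8)
n,l,st,ce=cv2.connectedComponentsWithStats(mask)
for i in range(1,n):
    if st[i,4]>150:
        ys,xs=np.nonzero(l==i); r=cv2.minAreaRect(np.c_[xs,ys].astype(np.float32)); b=cv2.boxPoints(r)
        print(st[i],[pt(s,*q,.014)[:2] for q in b],pt(s,*r[0],.014))
bl=((im.max(2)<50)&(m>0)).astype(np.uint8)
ys,xs=np.nonzero(bl); print(len(xs)); b=cv2.boxPoints(cv2.minAreaRect(np.c_[xs,ys].astype(np.float32))); print('mat',[pt(s,*q,0)[:2] for q in b])
E
```

```text
39.175 [ 0.5048138  -0.10811939  0.39506811] [ 1.79951486e+02 -8.44661344e-03 -1.74870314e+02] 0.03731351962516937 [ 0.12997239  0.82963992 -0.21750069]
roi [[223.0583   2.1207]
 [354.2106  15.1178]
 [326.2557 201.5612]
 [213.1506 191.8987]]
[ 265   31   21  136 2209] [array([ 0.3693, -0.1166]), array([ 0.3676, -0.0974]), array([ 0.4998, -0.083 ]), array([ 0.5017, -0.1044])] [ 0.4311 -0.1007  0.014 ]
9586
mat [array([ 0.3524, -0.1448]), array([ 0.3458, -0.071 ]), array([ 0.5171, -0.0484]), array([ 0.5247, -0.1327])]
```

```bash
python3 - <<'E'
from h import *
to(.478,-.0962,.2195,185.1)
E
```

```text
[0.51, 0.27, 3.51, 0.01]
```

>>> apply_moves(
  moves=[
    [[0.51, 0.27, 1.2, 0, 0.65], [0.51, 0.27, 2.3, 0, 0.65], [0.51, 0.27, 3.1, 0, 0.65], [0.51, 0.27, 3.51, 0, 0.65], [0.51, 0.27, 3.51, 0, 0.65], [0.51, 0.27, 3.51, 0, 1], [0.51, 0.27, 3.51, 0, 1], [0.51, 0.27, 3.51, 0, 1], [0.51, 0.27, 3.51, 0, 1]],
  ],
)

```text
time: 40.35
tool_pos: [0.4788, -0.0973, 0.2212]
ee_rot: [-3.141, 0.003, -3.052]
wrist_force: [0.6, 1.0, 5.6]
width: 0.0117
finger_force: 30.0
```

```bash
python3 - <<'E'
from h import *
o=telemetry.get_obs(); print(o['time'],o['tool_pos'],np.degrees(o['ee_rot']),o['width'],o['wrist_force'])
to(.515,-.0558,.26,95.8)
E
```

```text
40.35 [ 0.47884855 -0.09733939  0.22122876] [-1.79975284e+02  1.66514096e-01 -1.74876107e+02] 0.011712416088732917 [0.64481276 0.98356487 5.63879496]
[-0.8, 0.76, -0.77, 8.93]
```

>>> apply_moves(
  moves=[
    [[0, 0, -0.5, 0, 1], [0, 0, -1.2, 1, 1], [-0.3, 0.3, -1.2, 2, 1], [-0.6, 0.6, -1.2, 3, 1], [-0.8, 0.76, -1.2, 4, 1], [-0.8, 0.76, -1.2, 5, 1], [-0.8, 0.76, -1.2, 6, 1], [-0.8, 0.76, -1.2, 7, 1], [-0.8, 0.76, -1.2, 8, 1], [-0.8, 0.76, -1.2, 8.93, 1]],
  ],
)

```text
time: 41.6
tool_pos: [0.5145, -0.056, 0.2791]
ee_rot: [-3.141, 0.0, 1.667]
wrist_force: [-0.4, -0.3, -1.1]
width: 0.0117
finger_force: 30.0
```

>>> apply_moves(
  moves=[
    [[0, 0, 0, 0, 1], [0, 0, 0.2, 0, 1], [0, 0, 0.4, 0, 1], [0, 0, 0.4, 0, 1]],
  ],
)

```text
time: 42.1
tool_pos: [0.5141, -0.0558, 0.2578]
ee_rot: [-3.138, -0.001, 1.673]
wrist_force: [-0.5, 0.3, -1.0]
width: 0.0123
finger_force: 30.0
```

```bash
python3 - <<'E'
from h import *
o=telemetry.get_obs(); print(o['time'],o['tool_pos'],np.degrees(o['ee_rot']),o['width'],o['wrist_force'])
to(.515,-.051,.247,95.8)
s=snap('wrist','w11')
im=s['image'][:,:,::-1][0:220,180:340]; 
cv2.imwrite('pics/w11c.png',cv2.resize(im,None,fx=2.7,fy=2.7,interpolation=cv2.INTER_CUBIC))
# bar edges & comparison to w9 by gradients in chosen rows
for n in ('w9','w11'):
    g=load(n)['image'].mean(2)
    for r in (40,100): print(n,r,[int(c) for c in range(180,340) if abs(g[r,c+1]-g[r,c-1])>14])
E
```

```text
42.1 [ 0.51411889 -0.05576714  0.25784672] [-1.79811634e+02 -6.48949924e-02  9.58665746e+01] 0.012290008112630589 [-0.54482011  0.3299379  -1.01627633]
[0.09, 0.03, 0.22, 0.01]
w9 40 [239, 240, 241, 242, 280, 281, 282, 284, 319, 320, 321, 322, 323, 324, 327, 328, 329, 330]
w9 100 [241, 242, 243, 279, 280, 281, 283, 316, 317, 319, 320, 321, 322, 324, 325, 326, 327]
w11 40 [239, 240, 241, 242, 281, 282, 284, 323, 324, 325, 326, 327, 328, 331, 332, 333, 334]
w11 100 [240, 241, 242, 280, 281, 283, 320, 321, 323, 324, 325, 328, 329, 330, 331]
```

>>> apply_moves(
  moves=[
    [[0, 0.02, 0.22, 0, 1], [0.2, 0.02, 0.22, 0, 1], [0.4, 0.02, 0.22, 0, 1], [0.6, 0.02, 0.22, 0, 1], [0.8, 0.02, 0.22, 0, 1], [1.05, 0.02, 0.22, 0, 1], [1.3, 0.02, 0.22, 0, 1], [1.55, 0.02, 0.22, 0, 1], [1.8, 0.02, 0.22, 0, 1], [2.05, 0.02, 0.22, 0, 1]],
  ],
)

```text
time: 43.4
tool_pos: [0.5052, 0.047, 0.2487]
ee_rot: [3.141, 0.0, 1.673]
wrist_force: [0.4, -1.0, -0.3]
width: 0.0115
finger_force: 30.0
```

>>> apply_moves(
  moves=[
    [[0.25, 0, 0, 0, 1], [0.5, 0, 0, 0, 1], [0.75, 0, 0, 0, 1], [1, 0, 0, 0, 1], [1.2, 0, 0, 0, 1], [1.4, 0, 0, 0, 1], [1.5, 0, 0, 0, 1], [1.6, 0, 0, 0, 1], [1.6, 0, 0, 0, 1]],
  ],
)

```text
time: 44.52
tool_pos: [0.4971, 0.1261, 0.2486]
ee_rot: [-3.141, -0.001, 1.673]
wrist_force: [-0.5, 0.4, -1.1]
width: 0.0114
finger_force: 30.0
```

```bash
python3 - <<'E'
from h import *
o=telemetry.get_obs(); print(o['time'],o['tool_pos'],np.degrees(o['ee_rot']),o['width'],o['wrist_force'])
to(.4947,.1372,.247,95.8)
E
```

```text
44.525 [0.49711609 0.12608311 0.2486049 ] [-1.79993412e+02 -3.06042177e-02  9.58462100e+01] 0.01137954342284376 [-0.50254961  0.35623158 -1.11311194]
[0.23, -0.03, 0.03, 0.0]
```

Creep the last ~11 mm in small steps, watching the force.

>>> apply_moves(
  moves=[
    [[0.03, -0.02, 0, 0, 1], [0.06, -0.02, 0, 0, 1], [0.09, -0.02, 0, 0, 1], [0.12, -0.02, 0, 0, 1], [0.15, -0.02, 0, 0, 1], [0.17, -0.02, 0, 0, 1], [0.17, -0.02, 0, 0, 1]],
  ],
)

```text
time: 45.4
tool_pos: [0.4953, 0.1343, 0.2487]
ee_rot: [-3.142, -0.0, 1.673]
wrist_force: [-0.6, -0.5, -0.9]
width: 0.0119
finger_force: 30.0
```

>>> apply_moves(
  moves=[
    [[0.02, 0, 0, 0, 1], [0.04, 0, 0, 0, 1], [0.06, 0, 0, 0, 1], [0.06, 0, 0, 0, 1]],
  ],
)

```text
time: 45.9
tool_pos: [0.4953, 0.136, 0.2491]
ee_rot: [3.141, 0.004, 1.672]
wrist_force: [0.2, -6.5, 0.9]
width: 0.0115
finger_force: 30.0
```

>>> apply_moves(
  moves=[
    [[0.03, 0, 0, 0, 1], [0.03, 0, 0, 0, 1], [0.03, 0, 0, 0, 1]],
  ],
)

```text
time: 46.28
tool_pos: [0.4953, 0.1366, 0.2494]
ee_rot: [3.141, 0.007, 1.672]
wrist_force: [-0.2, -9.4, 2.1]
width: 0.012
finger_force: 30.0
```

>>> apply_moves(
  moves=[
    [[-0.3, 0, 0, 0, 1], [-1, 0, 0, 0, 1], [-2, 0, 0, 0, 1], [-3.0, 0, 0, 0, 1], [-3.9, 0, -0.1, 0, 1], [-3.9, 0, -0.9, 0, 1], [-3.9, 0, -1.0, -1, 1], [-3.9, 0, -1.0, -2, 1], [-3.9, 0, -1.0, -3, 1], [-3.9, 0, -1.0, -4, 1]],
  ],
)

```text
time: 47.52
tool_pos: [0.5146, -0.0554, 0.2985]
ee_rot: [3.14, -0.001, 2.376]
wrist_force: [0.5, -0.6, -1.2]
width: 0.0121
finger_force: 30.0
```

```bash
python3 - <<'E'
from h import *
o=telemetry.get_obs(); print(o['time'],o['tool_pos'],np.degrees(o['ee_rot']),o['width'],o['wrist_force'])
to(.479,-.0965,.2213,185.2)
E
```

```text
47.525 [ 0.51458132 -0.0553868   0.29846518] [ 1.79908555e+02 -5.95061412e-02  1.36154090e+02] 0.012056045079464853 [ 0.52077385 -0.56570263 -1.17878316]
[-0.06, -1.09, 1.54, -4.9]
```

>>> apply_moves(
  moves=[
    [[-0.06, -0.3, 0, -1, 1], [-0.06, -0.7, 0, -2, 1], [-0.06, -1.09, 0.2, -3, 1], [-0.06, -1.09, 0.5, -4, 1], [-0.06, -1.09, 0.74, -4.9, 1], [-0.06, -1.09, 0.8, -4.9, 1], [-0.06, -1.09, 1.2, -4.9, 1], [-0.06, -1.09, 1.45, -4.9, 1], [-0.06, -1.09, 1.54, -4.9, 1], [-0.06, -1.09, 1.54, -4.9, 1]],
  ],
)

```text
time: 48.78
tool_pos: [0.4791, -0.0966, 0.222]
ee_rot: [3.142, 0.001, -3.058]
wrist_force: [0.7, -0.0, -0.2]
width: 0.0119
finger_force: 30.0
```

>>> apply_moves(
  moves=[
    [[0, 0, 0.02, 0, 0.65], [0, 0, 0.02, 0, 0.65], [0, 0, 0.02, 0, 0.65], [0, 0, -0.6, 0, 0.65], [0, 0, -1.6, 0, 0.65], [0.3, 0.9, -2.8, 0, 0.8], [0.3, 2, -3.6, 0, 1], [0.3, 2, -3.6, 0, 1], [0.3, 2, -3.6, 0, 1]],
  ],
)

```text
time: 49.9
tool_pos: [0.4555, 0.0022, 0.402]
ee_rot: [-3.141, 0.001, -3.056]
wrist_force: [0.1, 0.1, -0.3]
width: 0.0006
finger_force: 0.0
```

```bash
python3 - <<'E'
from h import *
o=telemetry.get_obs(); print(o['time'],o['tool_pos'],np.degrees(o['ee_rot']),o['width'],o['wrist_force'])
s=snap('wrist','w12'); t=snap('top','top1')
im=lambda s:s['image'][:,:,::-1]
a=cv2.resize(im(s),(533,400)); 
b=cv2.resize(im(t)[150:285,70:310],(711,400)) # reader,mat
b=cv2.resize(b,(533,300)); a=cv2.resize(a[:, :],(400,300))
c=cv2.resize(im(t)[130:200,350:390],(171,300))
cv2.imwrite('pics/mix.png',np.vstack([np.hstack([a,c,np.zeros((300,800-571,3),np.uint8)]),np.hstack([b,np.zeros((300,800-533,3),np.uint8)])]))
E
```

```text
49.9 [0.45549083 0.00223056 0.40198395] [-1.79947660e+02  7.57686156e-02 -1.75068704e+02] 0.0005995069642640954 [ 0.12433699  0.0921863  -0.34956377]
```

View pics/mix.png

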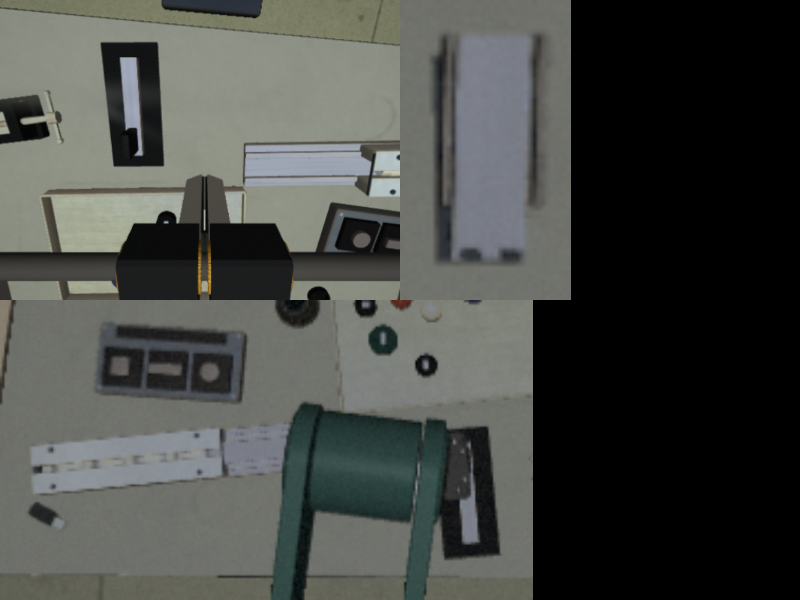

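```bash
python3 - <<'E'
from h import *
np.set_printoptions(precision=4,suppress=True)
s=load('w3'); W=lambda x,y,z: pt(s,x/1.5-.17,y/1.5-.17,z)
print(W(633,407,.044),W(719,413,.044))
s=load('w12'); print('round',pt(s,361*1.28,240*1.28,.044))
to(.5935,.244,.28,183.6)
E
```

```text
[0.5952 0.3029 0.044 ] [0.5998 0.3632 0.044 ]
round [0.5919 0.2421 0.044 ]
[-3.16, 4.61, 2.38, 0.12]
```

>>> apply_moves(
  moves=[
    [[-0.6, 0.9, 0, 0.3, 1], [-1.2, 1.8, 0, 0.6, 1], [-1.9, 2.8, 0.5, 0.85, 1], [-2.5, 3.7, 1.4, 0.85, 1], [-3.15, 4.59, 2.38, 0.85, 1], [-3.15, 4.59, 2.38, 0.85, 1], [-3.15, 4.59, 2.38, 0.85, 1], [-3.15, 4.59, 2.38, 0.85, 1]],
  ],
)

```text
time: 51.0
tool_pos: [0.5934, 0.2424, 0.2823]
ee_rot: [-3.141, -0.001, 3.076]
wrist_force: [0.3, -0.5, 0.3]
width: 0.0005
finger_force: 0.0
```

```bash
python3 - <<'E'
from h import *
o=telemetry.get_obs(); print(o['time'],o['tool_pos'],np.degrees(o['ee_rot']),o['width'],o['wrist_force'])
to(.593,.243,.2375,176.4)
E
```

```text
51.0 [0.59336125 0.24237285 0.2822764 ] [-1.79948252e+02 -4.91457634e-02  1.76239953e+02] 0.0005199335738269025 [ 0.27490493 -0.48947236  0.33359079]
[0.01, 0.01, 0.9, -0.02]
```

>>> apply_moves(
  moves=[
    [[0, 0, 0.4, 0, 1], [0, 0, 0.7, 0, 1], [0, 0, 0.82, 0, 1], [0, 0, 0.88, 0, 1], [0, 0, 0.9, 0, 1], [0, 0, 0.9, 0, 1]],
  ],
)

```text
time: 51.75
tool_pos: [0.5931, 0.2438, 0.2386]
ee_rot: [3.141, 0.001, 3.078]
wrist_force: [-2.8, -1.9, 4.7]
width: 0.0006
finger_force: 2.0
```

>>> apply_moves(
  moves=[
    [[0, 0, 0.03, 0, 1], [0, 0, 0.06, 0, 1], [0, 0, 0.06, 0, 1]],
  ],
)

```text
time: 52.12
tool_pos: [0.5931, 0.2438, 0.2382]
ee_rot: [3.141, 0.002, 3.078]
wrist_force: [-7.3, -2.9, 13.1]
width: 0.0004
finger_force: 6.8
```

>>> apply_moves(
  moves=[
    [[0, 0, -0.3, 0, 1], [0, 0, -0.85, 0, 1], [0, 1, -0.85, 0, 1], [0, 2, -0.85, 0, 1], [0, 2.41, -0.85, 0, 1], [0, 2.41, -0.85, 0, 1], [0, 2.41, -0.85, 0, 1]],
  ],
)

```text
time: 53.0
tool_pos: [0.6011, 0.3628, 0.2769]
ee_rot: [-3.141, -0.0, 3.077]
wrist_force: [0.7, 0.7, 0.2]
width: 0.0002
finger_force: 0.0
```

>>> apply_moves(
  moves=[
    [[0, 0, 0.4, 0, 1], [0, 0, 0.65, 0, 1], [0, 0, 0.75, 0, 1], [0, 0, 0.8, 0, 1], [0, 0, 0.83, 0, 1], [0, 0, 0.83, 0, 1]],
  ],
)

```text
time: 53.75
tool_pos: [0.6005, 0.363, 0.2384]
ee_rot: [-3.139, -0.001, 3.077]
wrist_force: [-5.7, -5.1, 9.9]
width: 0.0004
finger_force: 5.1
```

>>> apply_moves(
  moves=[
    [[0, 0, 0.03, 0, 1], [0, 0, 0.03, 0, 1]],
  ],
)

```text
time: 54.0
tool_pos: [0.6004, 0.3629, 0.2382]
ee_rot: [-3.14, -0.0, 3.077]
wrist_force: [-6.9, -5.4, 14.4]
width: 0.0006
finger_force: 7.1
```

>>> apply_moves(
  moves=[
    [[0, 0, -0.3, 0, 1], [0, 0, -0.86, 0, 1], [0, -0.8, -0.86, 0, 1], [0, -1.2, -0.86, 0, 1], [0, -1.2, -0.86, 0, 1], [0, -1.2, -0.86, 0, 1]],
  ],
)

```text
time: 54.75
tool_pos: [0.5969, 0.3046, 0.2766]
ee_rot: [3.141, -0.001, 3.078]
wrist_force: [-0.3, 0.2, 0.4]
width: 0.0007
finger_force: 0.0
```

>>> apply_moves(
  moves=[
    [[0, 0, 0.4, 0, 1], [0, 0, 0.65, 0, 1], [0, 0, 0.75, 0, 1], [0, 0, 0.8, 0, 1], [0, 0, 0.84, 0, 1], [0, 0, 0.86, 0, 1], [0, 0, 0.86, 0, 1]],
  ],
)

```text
time: 55.62
tool_pos: [0.5961, 0.3045, 0.2382]
ee_rot: [3.141, -0.001, 3.078]
wrist_force: [-8.6, -2.5, 15.0]
width: 0.0008
finger_force: 7.6
```

>>> apply_moves(
  moves=[
    [[0, 0, -0.4, 0, 1], [0, 0, -1.4, 0, 1], [0, 0, -2.4, 0, 1], [1.0, -1.2, -3.2, 0, 1], [1.4, -2.4, -3.2, 0, 1], [1.8, -3.6, -3.2, 0, 1], [2.2, -4.8, -3.2, 0, 1], [2.2, -5, -3.2, 0, 1], [2.2, -5, -3.2, 0, 1]],
  ],
)

```text
time: 56.75
tool_pos: [0.4706, 0.0601, 0.3947]
ee_rot: [-3.142, 0.001, 3.074]
wrist_force: [0.8, 0.2, -0.1]
width: 0.0006
finger_force: 0.0
```

```bash
python3 - <<'E'
from h import *
np.set_printoptions(precision=4,suppress=True)
o=telemetry.get_obs(); print(o['time'],o['tool_pos'],np.degrees(o['ee_rot']))
s=snap('wrist','w13'); im=s['image']
c=proj(s,[[.32,-.18,0],[.32,0.0,0],[.54,0.0,0],[.54,-.18,0]]); print(c)
m=np.zeros(im.shape[:2],np.uint8); cv2.fillPoly(m,[c.astype(np.int32)],255)
mask=((im[:,:,2].astype(int)-im[:,:,1]>4)&(im.mean(2)>90)&(m>0)).astype(np.uint8)
n,l,st,ce=cv2.connectedComponentsWithStats(mask)
for i in range(1,n):
    if st[i,4]>150:
        ys,xs=np.nonzero(l==i); b=cv2.boxPoints(cv2.minAreaRect(np.c_[xs,ys].astype(np.float32))); print([pt(s,*q,.014)[:2] for q in b])
ys,xs=np.nonzero((im.max(2)<50)&(m>0)); b=cv2.boxPoints(cv2.minAreaRect(np.c_[xs,ys].astype(np.float32))); print('mat',[pt(s,*q,0)[:2] for q in b])
E
```

```text
56.75 [0.4706 0.0601 0.3947] [-179.995     0.0667  176.1172]
[[ 12.3366  34.2865]
 [190.9391  21.1209]
 [214.5058 226.5139]
 [ 62.9695 236.1381]]
[array([ 0.369 , -0.1157]), array([ 0.3654, -0.0955]), array([ 0.4997, -0.0842]), array([ 0.5043, -0.1065])]
mat [array([ 0.352 , -0.1453]), array([ 0.3401, -0.0714]), array([ 0.5177, -0.0549]), array([ 0.5341, -0.1394])]
```

Stick is on the mat with over 1 cm margin; all keys are pressed and released.

```bash
python3 -c "
from h import *
print(ticket.close_job())"
```

```text
the job is handed in; nothing more can be done
None
```

I handed the job in at about 57 s: all four vials are under the hood and pushed up against the end stop, the stick is back on its mat, and the keys were pressed round, square, then bar; on the first push the stick caught the end of the reader and slipped out of the gripper onto the worktop, and I picked it up and finished with it.

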